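# Gauge two reamed bushings and fit the good one on the pivot axle

### The job

Two bronze bushings stand in the reaming fixture: one should have been reamed right through and the other only part of the way down, which cannot be told from outside. Check both with the plug gauge, the left one first, never forcing it: feel it stop on the step in the tight bore, pass it right through the finished one until its collar meets the bushing, then stand the gauge back in its wooden stand. Slide the finished bushing, flange down, onto the upright axle of the red rocker link until it sits on the shoulder, leave the tight one in its nest for the reamer, and do not disturb the oil bottle or the tape measure.

Things in the scene. Friction and masses are not known exactly. Their poses are not given: they have to be found in the camera images.
- gauge: Steel plug gauge, 90 mm, 0.12 kg, upright in gauge_stand at the start. Origin: centre of the plug's lower tip, z towards the handle. Plug 16 mm diameter from 0 to 40 mm (lead cone 11 to 16 mm over the lowest 4); collar 29 mm from 40 to 45; handle 16 mm diameter from 45 to 90 mm, dark knurl, green ring: grip it at 65 to 70 mm. Over 40 N on a bushing counts as forcing.
- gauge_stand: Wooden block 60x60 mm, 46 mm tall, fixed to the bench, with one upright through hole 20 mm in diameter (3 mm chamfer) in the middle for the plug; the gauge's collar rests on its top, the gauge's tip then lies 6 mm above the bench. Origin at the centre of its underside.
- stand_hole (a point): Centre of the mouth of the stand's hole, at the top of the block (46 mm above the bench), z up.
- fixture: Reaming fixture, fixed: dark base plate, bright aluminium top, 66 mm (its x) by 150 mm (its y), 20 mm tall. Two round nests in its top, 40 mm in diameter, 8 mm deep, 64 mm apart along its y, each over a 25 mm hole down to the bench, so the gauge can come out below a bushing. Origin: centre of its underside, z up.
- nest_left (a point): Centre of the floor of the left nest as seen from the robot, 12 mm above the bench, at y = +32 mm in the fixture's frame. Its bushing is gauged first.
- nest_right (a point): Centre of the floor of the right nest, 12 mm above the bench, at y = -32 mm in the fixture's frame.
- bushing_a: Bronze bushing, loose and upright in a nest; origin: centre of its underside, z up. 38 mm tall, 0.14 kg; foot flange 38 mm by 4 mm, body 30 mm diameter above (grip here; 30 mm rise above the fixture). Bore along its axis, 17 mm at the mouth: finished, 17 mm all through; tight, it steps down to 12 mm at 18 mm below the mouth and stops the gauge there. Which is which is unknown.
- bushing_b: The other bushing, outwardly the same as bushing_a, in the other nest; exactly one of the two is finished. Same frame.
- oil_dropper: Loose oil bottle with a green cap, 42 mm diameter, 120 mm tall, behind the work: a bystander. Origin at the centre of its underside.
- tape_measure: Loose yellow-green tape measure, 54x84x31 mm, behind the work: a bystander. Origin at the centre of its underside.
- link: Red rocker link of a bicycle frame, lying flat, bolted to the bench (fixed), 131 mm (its x) by 50 mm, 12 mm thick. Bright upright steel axle at x = -40 mm in its frame, a dark bolt head 22 mm tall at x = +45 mm. Origin: centre of its underside, z up.
- axle_seat (a point): Centre of the shoulder (40 mm diameter, 16 mm above the bench) at the foot of the axle, on which the finished bushing must sit.
- axle_end (a point): Centre of the axle's upper end, 50 mm above the bench. The axle is 15 mm in diameter, 34 mm long above the shoulder, with a lead cone (11 to 15 mm) over its top 4 mm. The finished bore slides on with 1 mm play all round; the tight one will not go on. Over 40 N between a bushing and the link counts as forcing.
Mind the look-alikes: they are no part of the job. What is shaped like the bushing_a but grey or purple is not meant. There is more than one size of the gauge_stand; the one meant has the size given above.

How it is judged:
By the outcome, as a careful person would: the job done as asked, in the order asked, and still so for the second after the job is handed in, with the robot touching nothing.
It also fails if it takes over 70 s, if anything falls off the work surface, if the arm or the gripper's body presses on something with over 40 N, if the wrist force passes 120 N, or if a joint passes its speed limit or range.

### The arm

A 6-joint arm with a two-finger parallel gripper is mounted at the origin on a cart in front of the work surface, level with it; the furniture and walls round the work are solid. World frame = base frame: x ahead of the robot, y to its left, z up, the work surface at z = 0. Lengths are in m, angles in degrees, forces in N, time in s.
With the tool pointing down it reaches from about 0.35 to 0.875 m from the base axis. Payload 4.2 kg.
Tool frame: the origin (TCP) lies between the finger pads; the fingertips stand 19 mm ahead of it and the grasp point (between the pads) is the TCP; z points along the fingers, y is the line along which they close (so a half turn about z gives the same grasp; the last joint's range is limited). The gripper opens to 87 mm and grips with 3 to 60 N. Pads are 19 mm wide; open, the fingers measure 117 mm over their backs; the gripper's body (75 mm by 190 mm) begins 51 mm behind the grasp point.
Start: joints at [-54.167, 22.042, 0.453, 0, -68.411, -14.817], TCP at [0.224, -0.583, 0.242] pointing down, gripper open.
Joint ranges: [-179.83, 179.83], [-69.29, 118.12], [-61.27, 80.66], [-181.25, 117.63], [-171.15, -9.14], [-177.46, 177.46]. Speed limits (degrees/s): [159.86, 159.86, 180, 180, 180, 180].

### API

Orientations are given as a 3x3 rotation matrix whose columns are the frame's x, y, z axes.
In Python, from station import r gives the robot as it stands.
- The arm moves only by the tool drive_tool, never from a script. Its argument "steps" is one flat list of numbers, 7 for each row, row after row: the turn, a rotation vector about the tool's x, y, z in rad, then the shift along the tool's x, y, z in m, then the opening, from 0 (shut) to 1 (fully open). A call has 1 to 10 rows; each row shifts and turns the commanded pose from where the row before left it, along the tool's axes as they then stand; what a row does not reach is not made up. A row lasts 1/12 s, in which the tool goes at most 41.7 mm and 7.16 degrees, less where a joint would pass 70% of its speed; a pose out of reach is approached as far as the arm can. A call is refused whole if a number of a shift passes 0.0417 or a number of a turn 0.125, either way. A call with a gripper value outside its range is refused whole. The fingers move at their own pace and stop on an object; the grip force is fixed at half the most. Time passes only in rows, so rows that do not move let the fingers close. It gives the time, the measured TCP pose, the force, the opening and the grip force at its end, in the units of the state.
- r.sense(): the state, without advancing time (a new reading comes with each control period).
- r.capture(name): name is "scene" or "top" or "wrist"; returns the picture (400x640x3 uint8, blue, green, red); there is no depth.
- r.camera_params(name): a dict with "camera_matrix" (3x3 intrinsics, pixels), "k1" (the pictures are not rectified: a ray, as slopes to the right and down, at radius r is drawn at 1 + k1 r^2 times it, then the intrinsics apply), "extrinsics" (4x4, takes a point from world to camera coordinates). Camera axes: x right, y down, z forward; pixel columns grow to the right and rows downward; lengths in m; the calibration is good to about 2 mm. A picture is of the moment at which its call begins: read the wrist's pose just before it. camera_params takes no time and is no camera call; for the wrist camera it gives the pose at the moment of the call.
- r.finish_job(): hands the job in; it is judged then, once.
The state is a dict: "time_s": time; "joints": joint angles; "joint_velocities": joint speeds; "effort": joint torques, N m; "tcp_pos": TCP position; "ee_rot": TCP orientation; "wrist_force": force on the tool from outside, world axes, zero at the start; "moment": the same for the moment, N m; "gripper_width": opening from 0.0 (shut) to 1.0 (fully open); "gripper_force": force on a finger pad.
Only numpy, scipy, OpenCV 4.12 (cv2) and the standard library are available. Lean on these libraries where they do the work, as an engineer would, in place of code of your own. Each camera call takes 0.05 s, during which the arm holds its last target. There are 200 camera calls.

## Working session

There is one attempt and no reset: what is moved stays moved. The work goes in short steps, Python scripts to look and compute and a tool call to move; the robot and the scene stay as the last step left them, time stands still between calls to the robot, and variables do not carry over. Pictures are saved under pics/ and viewed, at most 10 in all, crops included, and the job is handed in when it is done.

Besides the shell and the picture viewer there is one more tool, called after "Emit:" as name(argument=value, ...), one argument or row to a line, values as JSON. drive_tool: Moves the arm, as the interface text tells. Its arguments: {"type":"object","properties":{"steps":{"type":"array"}},"required":["steps"]}

```bash
mkdir -p pics; ls; python3 - <<'E'
from station import r
import cv2,numpy as np
s=r.sense();print(s)
for n in("scene","top"):
    cv2.imwrite(f"pics/{n}0.png",r.capture(n)); p=r.camera_params(n);print(n,np.round(p["camera_matrix"],1).tolist(),p["k1"],np.round(p["extrinsics"],4).tolist())
E
```

```text
pics
{'time_s': 0.0, 'joints': array([-5.41673218e+01,  2.20898681e+01,  3.79712445e-01, -2.99188904e-02,
       -6.84103731e+01, -1.48165756e+01]), 'joint_velocities': array([ 0.04391828, -0.05119734, -0.01931883,  0.0629231 , -0.08974752,
       -0.02275747]), 'effort': array([-4.01527166e-05, -3.90666103e+01,  1.87400204e+01,  4.21988279e+00,
        1.08742638e-02, -2.04667986e-04]), 'tcp_pos': array([ 0.2239658, -0.5828911,  0.2404661]), 'ee_rot': array([[-9.33548717e-01, -3.58449565e-01, -8.37826486e-04],
       [-3.58450538e-01,  9.33546599e-01,  1.98968121e-03],
       [ 6.89497019e-05,  2.15778370e-03, -9.99997670e-01]]), 'wrist_force': array([ 0.05104947,  0.0225472 , -0.86363829]), 'moment': array([-0.02628552,  0.06562763,  0.03383848]), 'gripper_force': 0.0, 'gripper_width': 0.999652549699703}
scene [[423.0, 0.0, 317.2], [0.0, 423.0, 197.6], [0.0, 0.0, 1.0]] 0.03783638192356248 [[-0.8155, -0.5786, 0.0136, 0.4538], [-0.4255, 0.5834, -0.6918, 0.2403], [0.3924, -0.5699, -0.722, 0.9526], [0.0, 0.0, 0.0, 1.0]]
top [[390.4, 0.0, 312.4], [0.0, 390.4, 199.4], [0.0, 0.0, 1.0]] -0.09437691721279218 [[0.024, -0.9996, 0.014, 0.0152], [-0.9867, -0.026, -0.1607, 0.538], [0.161, -0.01, -0.9869, 1.1777], [0.0, 0.0, 0.0, 1.0]]
```

View pics/top0.png

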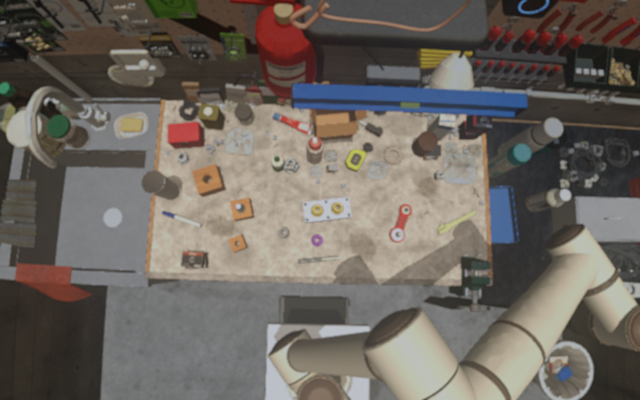

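View pics/scene0.png

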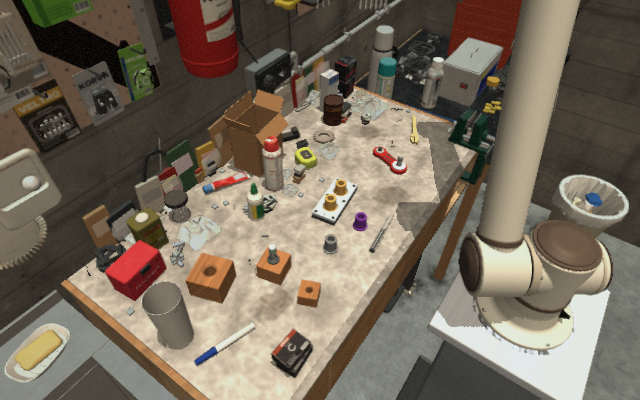

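The top view shows three wooden blocks: large (208,180), medium with the gauge in it (242,209) and small (238,243). The bronze bushings are in the fixture at (318,210) and (337,209). The look-alikes are a grey bushing at (284,232) and a purple one at (317,240). The link is at (400,222), with its axle at the near end (397,236). The green-capped oil bottle is at (278,162) and the tape at (357,157).

```bash
cat > h.py <<'E'
from station import r
import cv2,numpy as np
def ray(p,uv):
    K=p["camera_matrix"];E=p["extrinsics"];k=p["k1"]
    d=np.array([(uv[0]-K[0,2])/K[0,0],(uv[1]-K[1,2])/K[1,1]]);u=d.copy()
    for _ in range(30): u=d/(1+k*(u@u))
    R=E[:3,:3];c=-R.T@E[:3,3];return c,R.T@np.array([u[0],u[1],1])
def at(p,uv,z):
    c,d=ray(p,uv);return c+d*(z-c[2])/d[2]
def proj(p,X):
    E=p["extrinsics"];q=E[:3,:3]@np.array(X)+E[:3,3];u=q[:2]/q[2];u=u*(1+p["k1"]*(u@u));K=p["camera_matrix"]
    return K[:2,:2]@u+K[:2,2]
E
python3 - <<'E'
from h import *
p=r.camera_params("top")
for n,uv,z in [("stand",(242,209),.046),("big",(208,180),.05),("small",(238,243),.04),("L",(318,210),.042),("R",(337,209),.042),("axle",(397,236),.03),("bolt",(404,210),.02),("oil",(278,162),.11),("tape",(357,157),.03),("grey",(284,232),.03)]:
    print(n,np.round(at(p,uv,z),3))
p=r.camera_params("wrist");s=r.sense();print(p); print(p["extrinsics"][:3,:3]@s["ee_rot"], p["extrinsics"][:3,:3]@s["tcp_pos"]+p["extrinsics"][:3,3])
im=cv2.imread("pics/top0.png")
cv2.imwrite("pics/c1.png",cv2.resize(im[140:260,190:430],None,fx=3.3,fy=3.3,interpolation=cv2.INTER_CUBIC))
E
```

```text
stand [0.501 0.247 0.046]
big [0.59  0.359 0.05 ]
small [0.396 0.255 0.04 ]
L [0.505 0.011 0.042]
R [ 0.509 -0.049  0.042]
axle [ 0.43 -0.24  0.03]
bolt [ 0.515 -0.265  0.02 ]
oil [0.638 0.136 0.11 ]
tape [ 0.682 -0.112  0.03 ]
grey [0.434 0.115 0.03 ]
{'camera_matrix': array([[342.16134709,   0.        , 316.73317166],
       [  0.        , 342.16134709, 197.53591469],
       [  0.        ,   0.        ,   1.        ]]), 'k1': -0.031472728049016616, 'extrinsics': array([[-0.35903334,  0.93332182,  0.00233378,  0.62427259],
       [ 0.89688147,  0.34432128,  0.27757247, -0.03352279],
       [ 0.25826087,  0.1017509 , -0.96070187,  0.38922167],
       [ 0.        ,  0.        ,  0.        ,  1.        ]])}
[[ 6.01115596e-04  9.99999741e-01 -3.94717506e-04]
 [-9.60685819e-01  4.67894998e-04 -2.77637423e-01]
 [-2.77637167e-01  5.46091696e-04  9.60685852e-01]] [0.0003319  0.03342482 0.15663673]
```

View pics/c1.png

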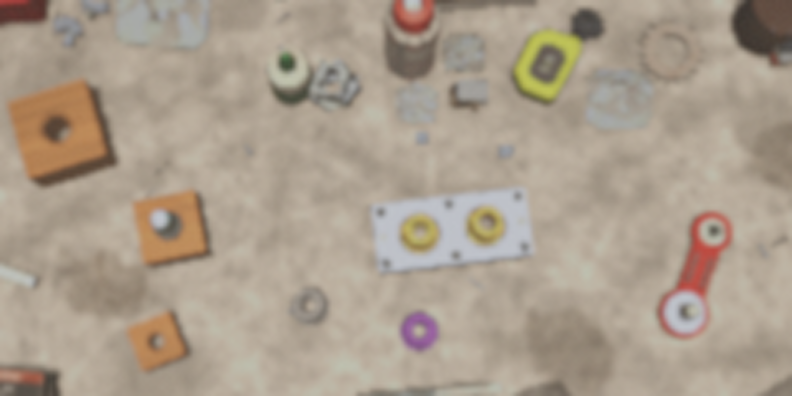

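The medium block, about 60 mm in scale and holding the gauge, is the one meant. The large (60,128 in the crop) and small (157,340) blocks, and the grey (310,305) and purple (420,330) bushings, are look-alikes. The bronze ones are at (420,233) and (487,225). Next I'll take closer wrist views on the way.

```bash
cat >> h.py <<'E'
from scipy.spatial.transform import Rotation as Ro
def Rd(yaw):
    a=np.radians(yaw);x=np.array([np.cos(a),np.sin(a),0]);z=np.array([0,0,-1.]);return np.c_[x,np.cross(z,x),z]
def plan(pos,yaw,n,g,turn=True):
    s=r.sense();P=s["tcp_pos"];R=s["ee_rot"];T=Rd(yaw)
    w=Ro.from_matrix(R.T@T).as_rotvec()/n
    if not turn:w=w*0
    d=(np.array(pos)-P)/n
    print("from",np.round(P,4),"turn/row",np.round(w,4),"mm/row",np.round(np.linalg.norm(d)*1e3,1))
    for i in range(n):
        print(np.round(np.r_[w,R.T@d],4).tolist(),g); R=R@Ro.from_rotvec(w).as_matrix()
def snap(name,tag):
    p=r.camera_params(name);im=r.capture(name);import pickle
    cv2.imwrite(f"pics/{tag}.png",im);pickle.dump(p,open(f"pics/{tag}.pkl","wb"));return p,im
E
python3 -c "
from h import *
plan((.43,-.24,.22),-99,10,1)"
```

```text
from [ 0.224  -0.583   0.2406] turn/row [ 2.000e-04  1.000e-04 -1.047e-01] mm/row 40.1
[0.0002, 0.0001, -0.1047, -0.0315, 0.0246, 0.0021] 1
[0.0002, 0.0001, -0.1047, -0.0339, 0.0212, 0.0021] 1
[0.0002, 0.0001, -0.1047, -0.036, 0.0175, 0.0021] 1
[0.0002, 0.0001, -0.1047, -0.0376, 0.0137, 0.0021] 1
[0.0002, 0.0001, -0.1047, -0.0388, 0.0097, 0.0021] 1
[0.0002, 0.0001, -0.1047, -0.0396, 0.0056, 0.0021] 1
[0.0002, 0.0001, -0.1047, -0.04, 0.0014, 0.0021] 1
[0.0002, 0.0001, -0.1047, -0.0399, -0.0028, 0.0021] 1
[0.0002, 0.0001, -0.1047, -0.0394, -0.0069, 0.0021] 1
[0.0002, 0.0001, -0.1047, -0.0385, -0.011, 0.0021] 1
```

Emit:
drive_tool(
  steps=[0,0,-0.105,-0.0315,0.0246,0.002,1,0,0,-0.105,-0.034,0.021,0.002,1,0,0,-0.105,-0.036,0.0175,0.002,1,0,0,-0.105,-0.0376,0.0137,0.002,1,0,0,-0.105,-0.0388,0.0097,0.002,1,0,0,-0.105,-0.0396,0.0056,0.002,1,0,0,-0.105,-0.04,0.0014,0.002,1,0,0,-0.105,-0.04,-0.003,0.002,1,0,0,-0.105,-0.0394,-0.007,0.002,1,0,0,-0.105,-0.0385,-0.011,0.002,1],
)

```text
time_s: 0.93
tcp_pos: [0.4304, -0.2383, 0.2213]
ee_rot: [[-0.148, -0.989, -0.0], [-0.989, 0.148, 0.0], [-0.0, 0.0, -1.0]]
wrist_force: [-0.2, 0.2, 0.1]
gripper_width: 0.998
gripper_force: 0.0
```

```bash
python3 -c "
from h import *
snap('wrist','w1')
plan((.505,-.02,.22),-84,6,1)"
```

```text
from [ 0.4337 -0.2343  0.221 ] turn/row [-0.0003  0.0002 -0.0407] mm/row 37.6
[-0.0003, 0.0002, -0.0407, -0.037, -0.0068, 0.0002] 1
[-0.0003, 0.0002, -0.0407, -0.0367, -0.0083, 0.0002] 1
[-0.0003, 0.0002, -0.0407, -0.0363, -0.0098, 0.0002] 1
[-0.0003, 0.0002, -0.0407, -0.0359, -0.0113, 0.0002] 1
[-0.0003, 0.0002, -0.0407, -0.0354, -0.0127, 0.0002] 1
[-0.0003, 0.0002, -0.0407, -0.0349, -0.0142, 0.0002] 1
```

View pics/w1.png

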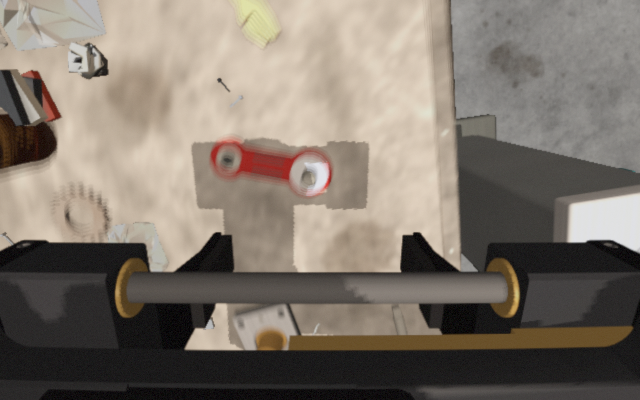

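The axle is at about (310,175) and the bolt at (228,158), almost under the TCP. The picture is blurred because the arm was still settling, so I'll retake it at rest.

```bash
python3 -c "
from h import *
p,im=snap('wrist','w2')
print(r.sense()['tcp_pos'],r.sense()['time_s'])
cv2.imwrite('pics/w2c.png',cv2.resize(im[120:220,190:350],None,fx=5,fy=5,interpolation=cv2.INTER_CUBIC))
plan((.505,-.02,.22),-84,6,1)"
```

```text
[ 0.43217508 -0.23640597  0.22117123] 1.0333
from [ 0.4322 -0.2364  0.2212] turn/row [-0.      0.0001 -0.0417] mm/row 38.1
[-0.0, 0.0001, -0.0417, -0.0374, -0.0068, 0.0002] 1
[-0.0, 0.0001, -0.0417, -0.0371, -0.0083, 0.0002] 1
[-0.0, 0.0001, -0.0417, -0.0367, -0.0099, 0.0002] 1
[-0.0, 0.0001, -0.0417, -0.0363, -0.0114, 0.0002] 1
[-0.0, 0.0001, -0.0417, -0.0358, -0.0129, 0.0002] 1
[-0.0, 0.0001, -0.0417, -0.0352, -0.0144, 0.0002] 1
```

View pics/w2c.png

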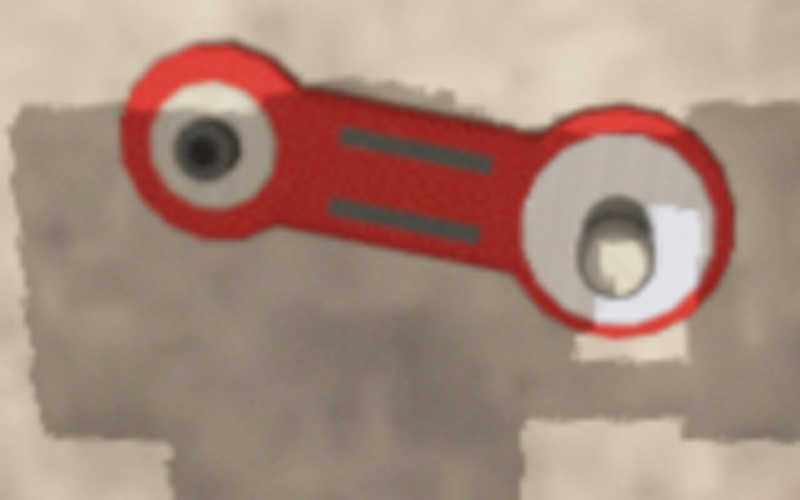

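Sharp now. In the crop the shoulder centre is at about (618,229) and the axle end at about (618,263).

Emit:
drive_tool(
  steps=[0,0,-0.042,-0.0374,-0.0068,0,1,0,0,-0.042,-0.037,-0.0083,0,1,0,0,-0.042,-0.0367,-0.01,0,1,0,0,-0.042,-0.0363,-0.0114,0,1,0,0,-0.042,-0.0358,-0.013,0,1,0,0,-0.042,-0.0352,-0.0144,0,1,0,0,0,0,0,0,1,0,0,0,0,0,0,1],
)

```text
time_s: 1.7
tcp_pos: [0.5049, -0.0235, 0.221]
ee_rot: [[0.1, -0.995, -0.001], [-0.995, -0.1, -0.0], [0.0, 0.001, -1.0]]
wrist_force: [-0.2, -0.3, 0.2]
gripper_width: 1.003
gripper_force: 0.0
```

```bash
python3 -c "
from h import *
import pickle
q=pickle.load(open('pics/w2.pkl','rb'))
f=lambda u,v:(190+(u+.5)/5-.5,120+(v+.5)/5-.5)
print('seat',at(q,f(618,229),.016),'end',at(q,f(618,263),.05))
p,im=snap('wrist','w3')
cv2.imwrite('pics/w3c.png',cv2.resize(im[110:230,220:420],None,fx=4,fy=4,interpolation=cv2.INTER_CUBIC))
plan((.505,.247,.22),-84,7,1)"
```

```text
seat [ 0.43678027 -0.24491915  0.016     ] end [ 0.43635483 -0.24494466  0.05      ]
from [ 0.5044 -0.0246  0.221 ] turn/row [ 0.0002 -0.     -0.0009] mm/row 38.8
[0.0002, -0.0, -0.0009, -0.0386, -0.0039, 0.0001] 1
[0.0002, -0.0, -0.0009, -0.0386, -0.0039, 0.0001] 1
[0.0002, -0.0, -0.0009, -0.0386, -0.004, 0.0001] 1
[0.0002, -0.0, -0.0009, -0.0386, -0.004, 0.0001] 1
[0.0002, -0.0, -0.0009, -0.0386, -0.004, 0.0001] 1
[0.0002, -0.0, -0.0009, -0.0386, -0.0041, 0.0001] 1
[0.0002, -0.0, -0.0009, -0.0386, -0.0041, 0.0001] 1
```

View pics/w3c.png

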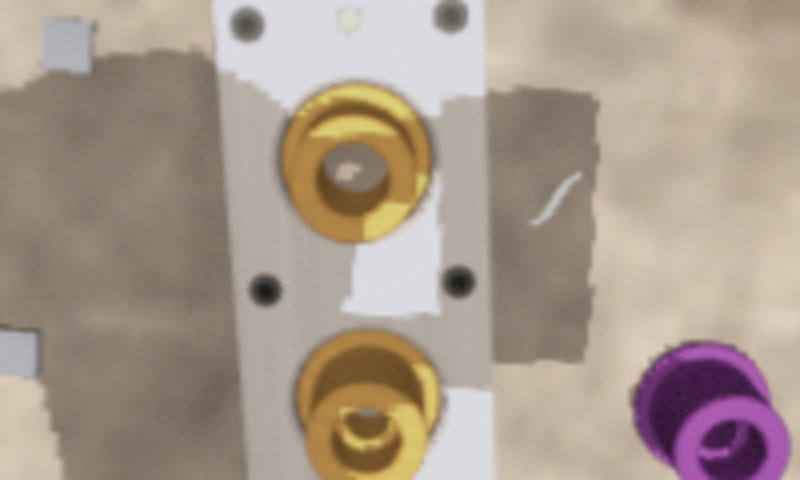

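The top of the crop is the right bushing, with its mouth centre at about (353,180) and a clear view through. Below it is the left one at about (366,437), with a step visible inside. The purple one is a look-alike.

Emit:
drive_tool(
  steps=[0,0,0,-0.0386,-0.004,0,1,0,0,0,-0.0386,-0.004,0,1,0,0,0,-0.0386,-0.004,0,1,0,0,0,-0.0386,-0.004,0,1,0,0,0,-0.0386,-0.004,0,1,0,0,0,-0.0386,-0.004,0,1,0,0,0,-0.0386,-0.004,0,1,0,0,0,0,0,0,1,0,0,0,0,0,0,1],
)

```text
time_s: 2.5
tcp_pos: [0.5062, 0.2469, 0.2209]
ee_rot: [[0.098, -0.995, -0.001], [-0.995, -0.098, -0.001], [0.001, 0.001, -1.0]]
wrist_force: [-0.2, -0.9, 0.1]
gripper_width: 1.003
gripper_force: 0.0
```

```bash
python3 -c "
from h import *
import pickle
q=pickle.load(open('pics/w3.pkl','rb'))
f=lambda u,v:(220+(u+.5)/4-.5,110+(v+.5)/4-.5)
L=at(q,f(366,437),.05);R=at(q,f(353,180),.05)
print('L',L,'R',R,np.linalg.norm(L-R),np.degrees(np.arctan2(*(L-R)[[1,0]])))
p,im=snap('wrist','w4')
cv2.imwrite('pics/w4c.png',cv2.resize(im[100:220,240:400],None,fx=5,fy=5,interpolation=cv2.INTER_CUBIC))
print(r.sense()['tcp_pos'])"
```

```text
L [0.50715974 0.01229732 0.05      ] R [ 0.51612732 -0.04955419  0.05      ] 0.06249821353550789 98.24958085801661
[0.50608861 0.24577358 0.22103208]
```

View pics/w4c.png

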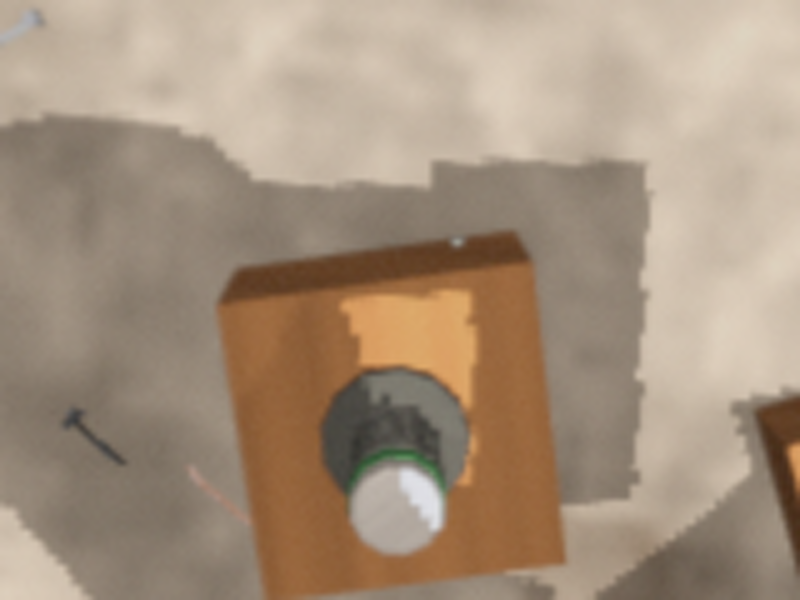

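The gauge top is at about (397,507) and its collar at (395,437) on the 60 mm block, which confirms the choice.

```bash
python3 -c "
from h import *
import pickle
q=pickle.load(open('pics/w4.pkl','rb'))
f=lambda u,v:(240+(u+.5)/5-.5,100+(v+.5)/5-.5)
print('top',at(q,f(397,507),.096),'collar',at(q,f(395,437),.051))
for a,b in[((220,303),(532,262)),((532,262),(565,563))]:
  print(np.linalg.norm(at(q,f(*a),.046)-at(q,f(*b),.046)))
t=at(q,f(397,507),.096);t[2]=.074
plan(t,-82,5,1)
"
```

```text
top [0.50440958 0.25018413 0.096     ] collar [0.50451414 0.24992811 0.051     ]
0.05853705581120347
0.05929214108450333
from [0.5061 0.2458 0.221 ] turn/row [ 0.0003 -0.0002 -0.0086] mm/row 29.4
[0.0003, -0.0002, -0.0086, -0.0009, 0.0002, 0.0294] 1
[0.0003, -0.0002, -0.0086, -0.0009, 0.0002, 0.0294] 1
[0.0003, -0.0002, -0.0086, -0.0009, 0.0002, 0.0294] 1
[0.0003, -0.0002, -0.0086, -0.0009, 0.0002, 0.0294] 1
[0.0003, -0.0002, -0.0086, -0.0009, 0.0002, 0.0294] 1
```

Emit:
drive_tool(
  steps=[0,0,-0.0086,-0.0009,0.0002,0.0294,0.6,0,0,-0.0086,-0.0009,0.0002,0.0294,0.6,0,0,-0.0086,-0.0009,0.0002,0.0294,0.6,0,0,-0.0086,-0.0009,0.0002,0.0294,0.6,0,0,-0.0086,-0.0009,0.0002,0.0285,0.6,0,0,0,0,0,0,0.6,0,0,0,0,0,0,0.6],
)

```text
time_s: 3.13
tcp_pos: [0.5045, 0.2488, 0.0748]
ee_rot: [[0.138, -0.99, -0.002], [-0.99, -0.138, -0.003], [0.002, 0.003, -1.0]]
wrist_force: [0.9, -0.6, 0.1]
gripper_width: 0.623
gripper_force: 0.0
```

Emit:
drive_tool(
  steps=[0,0,0,0,0,0,0,0,0,0,0,0,0,0,0,0,0,0,0,0,0,0,0,0,0,0,0,0,0,0,0,0,0,0,0,0,0,0,0,0,0,0],
)

```text
time_s: 3.63
tcp_pos: [0.5048, 0.2515, 0.0761]
ee_rot: [[0.141, -0.99, 0.001], [-0.99, -0.141, 0.001], [-0.001, -0.001, -1.0]]
wrist_force: [0.1, -0.0, 0.5]
gripper_width: 0.234
gripper_force: 0.0
```

Emit:
drive_tool(
  steps=[0,0,0,0,0,0,0,0,0,0,0,0,0,0,0,0,0,0,0,0,0,0,0,0,0,0,0,0],
)

```text
time_s: 3.97
tcp_pos: [0.5047, 0.2514, 0.0758]
ee_rot: [[0.141, -0.99, 0.0], [-0.99, -0.141, 0.0], [-0.0, -0.0, -1.0]]
wrist_force: [-2.5, 0.5, 4.2]
gripper_width: 0.175
gripper_force: 30.0
```

```bash
python3 -c "
from h import *
for i in range(3):print(r.sense()['tcp_pos'],r.sense()['joints'])
"
```

```text
[0.50466387 0.25138801 0.07581327] [ 4.29452236e+01  2.61289830e+01 -2.00831015e+01  2.74836081e-03
 -4.37836287e+01 -3.48556434e+01]
[0.50466387 0.25138801 0.07581327] [ 4.29452236e+01  2.61289830e+01 -2.00831015e+01  2.74836081e-03
 -4.37836287e+01 -3.48556434e+01]
[0.50466387 0.25138801 0.07581327] [ 4.29452236e+01  2.61289830e+01 -2.00831015e+01  2.74836081e-03
 -4.37836287e+01 -3.48556434e+01]
```

Emit:
drive_tool(
  steps=[0,0,0,0,0,-0.01,0,0,0,0,0,0,-0.02,0,0,0,0,0,0,-0.03,0,0,0,0,0,0,-0.015,0,0,0,0,0,0,0,0],
)

```text
time_s: 4.38
tcp_pos: [0.5068, 0.2527, 0.1547]
ee_rot: [[0.141, -0.99, 0.007], [-0.99, -0.141, 0.005], [-0.004, -0.008, -1.0]]
wrist_force: [0.6, -0.2, -0.9]
gripper_width: 0.172
gripper_force: 30.0
```

```bash
python3 -c "
from h import *
print(r.sense()['wrist_force'])
plan((.507,.0135,.145),-82,7,0)"
```

```text
[ 0.5880515  -0.16167685 -0.93316912]
from [0.5068 0.2527 0.1547] turn/row [-0.0011  0.0006  0.0003] mm/row 34.2
[-0.0011, 0.0006, 0.0003, 0.0338, 0.0048, 0.0012] 0
[-0.0011, 0.0006, 0.0003, 0.0338, 0.0048, 0.0012] 0
[-0.0011, 0.0006, 0.0003, 0.0338, 0.0048, 0.0013] 0
[-0.0011, 0.0006, 0.0003, 0.0338, 0.0048, 0.0013] 0
[-0.0011, 0.0006, 0.0003, 0.0338, 0.0048, 0.0013] 0
[-0.0011, 0.0006, 0.0003, 0.0338, 0.0047, 0.0013] 0
[-0.0011, 0.0006, 0.0003, 0.0338, 0.0047, 0.0014] 0
```

Emit:
drive_tool(
  steps=[0,0,0,0.0337,0.0045,0.0008,0,0,0,0,0.0337,0.0045,0.0008,0,0,0,0,0.0337,0.0045,0.0008,0,0,0,0,0.0337,0.0045,0.0008,0,0,0,0,0.0337,0.0045,0.0008,0,0,0,0,0.0337,0.0045,0.0008,0,0,0,0,0.0337,0.0045,0.0008,0,0,0,0,0,0,0,0,0,0,0,0,0,0,0,0,0,0,0,0,0,0],
)

```text
time_s: 5.22
tcp_pos: [0.5064, 0.0131, 0.1442]
ee_rot: [[0.14, -0.99, -0.001], [-0.99, -0.14, -0.0], [-0.0, 0.001, -1.0]]
wrist_force: [-0.2, 0.3, -0.3]
gripper_width: 0.173
gripper_force: 30.0
```

```bash
python3 -c "
from h import *
p,im=snap('wrist','w5');s=r.sense();print(s['tcp_pos'],s['wrist_force'])
a=s['ee_rot']@[0,0,1];t=s['tcp_pos']
print('tip',proj(p,t+a*.0698),'Lmouth',proj(p,(.507,.0135,.05)),'axisL',[proj(p,(.507,.0135,z)).round(1) for z in(.05,.1)])
cv2.imwrite('pics/w5c.png',cv2.resize(im[130:290,220:420],None,fx=3.75,fy=3.75,interpolation=cv2.INTER_CUBIC))
"
```

```text
[0.50655202 0.01369296 0.14439457] [ 0.22248956 -0.01181468 -1.5379467 ]
tip [317.04094441 220.92455169] Lmouth [316.37549878 208.92569945] axisL [array([316.4, 208.9]), array([316.3, 235.4])]
```

View pics/w5c.png

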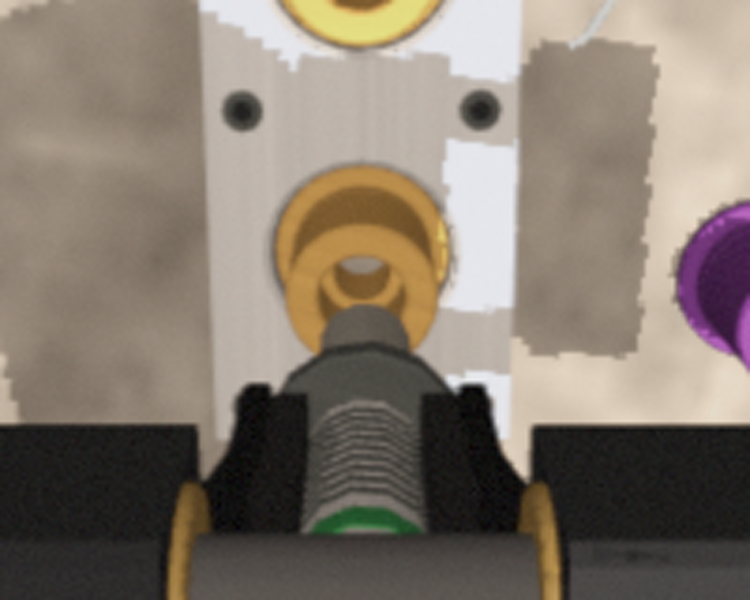

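Left bushing mouth centre is at about (362,295) and the plug tip, centred near (364,341), is consistent with it within 0.5 mm. I'll lower in small steps and watch the force.

Emit:
drive_tool(
  steps=[0,0,0,0,-0.0004,0.008,0,0,0,0,0,0,0.007,0,0,0,0,0,0,0.005,0,0,0,0,0,0,0.004,0,0,0,0,0,0,0.003,0,0,0,0,0,0,0.003,0,0,0,0,0,0,0,0,0,0,0,0,0,0,0],
)

```text
time_s: 5.93
tcp_pos: [0.5071, 0.0134, 0.1148]
ee_rot: [[0.141, -0.99, -0.0], [-0.99, -0.141, -0.0], [0.0, 0.0, -1.0]]
wrist_force: [-0.3, -0.0, -1.6]
gripper_width: 0.174
gripper_force: 30.0
```

Emit:
drive_tool(
  steps=[0,0,0,0,0,0.004,0,0,0,0,0,0,0.003,0,0,0,0,0,0,0.002,0,0,0,0,0,0,0.001,0,0,0,0,0,0,0,0,0,0,0,0,0,0,0],
)

```text
time_s: 6.43
tcp_pos: [0.507, 0.0133, 0.1048]
ee_rot: [[0.141, -0.99, -0.0], [-0.99, -0.141, -0.0], [-0.0, 0.0, -1.0]]
wrist_force: [0.2, -0.2, -1.0]
gripper_width: 0.176
gripper_force: 30.0
```

Emit:
drive_tool(
  steps=[0,0,0,0,0,0.001,0,0,0,0,0,0,0.001,0,0,0,0,0,0,0.001,0,0,0,0,0,0,0,0],
)

```text
time_s: 6.77
tcp_pos: [0.5071, 0.0133, 0.1017]
ee_rot: [[0.14, -0.99, 0.0], [-0.99, -0.14, 0.0], [-0.0, -0.0, -1.0]]
wrist_force: [-0.5, 1.1, -1.0]
gripper_width: 0.176
gripper_force: 30.0
```

Emit:
drive_tool(
  steps=[0,0,0,0,0,0.0007,0,0,0,0,0,0,0,0],
)

```text
time_s: 6.93
tcp_pos: [0.5071, 0.0134, 0.1011]
ee_rot: [[0.141, -0.99, -0.0], [-0.99, -0.141, 0.0], [-0.0, 0.0, -1.0]]
wrist_force: [-0.4, 0.7, -1.2]
gripper_width: 0.178
gripper_force: 30.0
```

Emit:
drive_tool(
  steps=[0,0,0,0,0,0.0007,0,0,0,0,0,0,0,0],
)

```text
time_s: 7.1
tcp_pos: [0.5071, 0.0134, 0.1006]
ee_rot: [[0.141, -0.99, 0.0], [-0.99, -0.141, 0.0], [-0.0, -0.0, -1.0]]
wrist_force: [-1.1, 0.9, 1.5]
gripper_width: 0.176
gripper_force: 30.0
```

Emit:
drive_tool(
  steps=[0,0,0,0,0,0.0007,0,0,0,0,0,0,0,0],
)

```text
time_s: 7.27
tcp_pos: [0.5072, 0.0134, 0.1003]
ee_rot: [[0.141, -0.99, 0.0], [-0.99, -0.141, 0.0], [0.0, -0.0, -1.0]]
wrist_force: [-2.8, 1.7, 4.9]
gripper_width: 0.174
gripper_force: 30.0
```

Contact is building at the depth expected for the step. One more small nudge will confirm it.

Emit:
drive_tool(
  steps=[0,0,0,0,0,0.001,0,0,0,0,0,0,0,0],
)

```text
time_s: 7.43
tcp_pos: [0.5073, 0.0134, 0.1]
ee_rot: [[0.141, -0.99, 0.001], [-0.99, -0.141, -0.0], [0.0, -0.001, -1.0]]
wrist_force: [-3.0, 1.4, 9.3]
gripper_width: 0.175
gripper_force: 30.0
```

The gauge stopped on the step, tip 19 mm down at 9 N, so the left bushing is tight. I'll withdraw and go to the right one.

Emit:
drive_tool(
  steps=[0,0,0,0,0,-0.006,0,0,0,0,0,0,-0.012,0,0,0,0,0,0,-0.014,0,0,0,0,0,0,-0.014,0,0,0,0,0.021,0,0,0,0,0,0,0.022,-0.0002,0,0,0,0,0,0.021,0,0,0,0,0,0,0,0,0,0,0,0,0,0,0,0,0,0],
)

```text
validation failed for argument at $.st...
```

```bash
cat >> h.py <<'E'
def bb(im):
    h=cv2.cvtColor(im,cv2.COLOR_BGR2HSV);m=cv2.inRange(h,(15,110,50),(32,255,255))
    n,l,st,c=cv2.connectedComponentsWithStats(m)
    return [st[i].tolist() for i in range(1,n) if st[i][4]>300]
E
python3 -c "
from h import *
print(bb(cv2.imread('pics/w5.png')))
p,im=snap('wrist','w6');print(bb(im));s=r.sense();print(s['tcp_pos'],s['wrist_force'])"
```

```text
[[50, 0, 114, 57, 3376], [292, 92, 49, 50, 1326], [293, 174, 47, 50, 1588], [264, 258, 12, 61, 451], [358, 258, 13, 61, 452], [125, 329, 375, 22, 6357]]
[[5, 0, 131, 48, 3659], [289, 90, 59, 61, 1908], [291, 188, 54, 47, 1715], [264, 258, 12, 61, 450], [358, 258, 13, 61, 455], [125, 329, 375, 22, 6368]]
[0.50733018 0.01344968 0.09997936] [-3.60289262  1.61924931  9.41286589]
```

Emit:
drive_tool(
  steps=[0,0,0,0,0,-0.006,0,0,0,0,0,0,-0.012,0,0,0,0,0,0,-0.014,0,0,0,0,0,0,-0.014,0,0,0,0,0.021,0,0,0,0,0,0,0.022,-0.0002,0,0,0,0,0,0.021,0,0,0,0,0,0,0,0,0,0,0,0,0,0,0,0,0,0,0,0,0,0,0,0],
)

```text
time_s: 8.32
tcp_pos: [0.5162, -0.05, 0.1445]
ee_rot: [[0.14, -0.99, -0.0], [-0.99, -0.14, 0.0], [-0.0, 0.0, -1.0]]
wrist_force: [0.0, -0.0, -1.0]
gripper_width: 0.174
gripper_force: 30.0
```

```bash
python3 -c "
from h import *
p,im=snap('wrist','w7');print(bb(im));s=r.sense();print(s['tcp_pos'],s['wrist_force'])"
```

```text
[[65, 40, 109, 101, 5018], [294, 174, 47, 49, 1552], [264, 259, 12, 60, 451], [358, 258, 13, 61, 455], [126, 329, 374, 22, 6343]]
[ 0.51617431 -0.04965213  0.14457597] [ 0.46570235 -0.31143399 -1.13312414]
```

The bounding box matches the left one, so it's aligned. Descending.

Emit:
drive_tool(
  steps=[0,0,0,0,0,0.008,0,0,0,0,0,0,0.007,0,0,0,0,0,0,0.005,0,0,0,0,0,0,0.004,0,0,0,0,0,0,0.003,0,0,0,0,0,0,0.003,0,0,0,0,0,0,0,0,0,0,0,0,0,0,0],
)

```text
time_s: 9.03
tcp_pos: [0.5162, -0.05, 0.1146]
ee_rot: [[0.141, -0.99, -0.0], [-0.99, -0.141, -0.0], [0.0, 0.0, -1.0]]
wrist_force: [0.4, -0.8, -1.1]
gripper_width: 0.173
gripper_force: 30.0
```

Emit:
drive_tool(
  steps=[0,0,0,0,0,0.004,0,0,0,0,0,0,0.003,0,0,0,0,0,0,0.003,0,0,0,0,0,0,0.002,0,0,0,0,0,0,0.002,0,0,0,0,0,0,0.002,0,0,0,0,0,0,0,0],
)

```text
time_s: 9.62
tcp_pos: [0.5161, -0.05, 0.0983]
ee_rot: [[0.14, -0.99, -0.001], [-0.99, -0.14, -0.0], [-0.0, 0.001, -1.0]]
wrist_force: [-0.2, 0.0, -1.3]
gripper_width: 0.172
gripper_force: 30.0
```

It passes the step depth freely. On down to the collar.

Emit:
drive_tool(
  steps=[0,0,0,0,0,0.004,0,0,0,0,0,0,0.004,0,0,0,0,0,0,0.004,0,0,0,0,0,0,0.002,0,0,0,0,0,0,0.001,0,0,0,0,0,0,0,0,0,0,0,0,0,0,0],
)

```text
time_s: 10.2
tcp_pos: [0.5164, -0.05, 0.0838]
ee_rot: [[0.141, -0.99, 0.0], [-0.99, -0.141, -0.0], [0.0, -0.0, -1.0]]
wrist_force: [0.2, -0.0, -1.0]
gripper_width: 0.174
gripper_force: 30.0
```

Emit:
drive_tool(
  steps=[0,0,0,0,0,0.001,0,0,0,0,0,0,0.001,0,0,0,0,0,0,0,0],
)

```text
time_s: 10.45
tcp_pos: [0.5162, -0.05, 0.0817]
ee_rot: [[0.141, -0.99, -0.0], [-0.99, -0.141, 0.0], [-0.0, 0.0, -1.0]]
wrist_force: [0.1, -0.4, -1.6]
gripper_width: 0.179
gripper_force: 30.0
```

Emit:
drive_tool(
  steps=[0,0,0,0,0,0.001,0,0,0,0,0,0,0,0],
)

```text
time_s: 10.62
tcp_pos: [0.5162, -0.05, 0.0806]
ee_rot: [[0.14, -0.99, -0.0], [-0.99, -0.14, 0.0], [-0.0, 0.0, -1.0]]
wrist_force: [-0.2, 0.3, -0.9]
gripper_width: 0.173
gripper_force: 30.0
```

Emit:
drive_tool(
  steps=[0,0,0,0,0,0.0008,0,0,0,0,0,0,0,0],
)

```text
time_s: 10.78
tcp_pos: [0.5162, -0.05, 0.0799]
ee_rot: [[0.141, -0.99, -0.0], [-0.99, -0.141, -0.0], [0.0, 0.0, -1.0]]
wrist_force: [0.0, -0.5, -0.6]
gripper_width: 0.177
gripper_force: 30.0
```

Emit:
drive_tool(
  steps=[0,0,0,0,0,0.0006,0,0,0,0,0,0,0,0],
)

```text
time_s: 10.95
tcp_pos: [0.5163, -0.05, 0.0798]
ee_rot: [[0.141, -0.99, 0.0], [-0.99, -0.141, -0.0], [0.0, -0.0, -1.0]]
wrist_force: [-1.8, -0.4, 3.2]
gripper_width: 0.175
gripper_force: 30.0
```

Emit:
drive_tool(
  steps=[0,0,0,0,0,0.0006,0,0,0,0,0,0,0,0],
)

```text
time_s: 11.12
tcp_pos: [0.5164, -0.05, 0.0798]
ee_rot: [[0.141, -0.99, 0.0], [-0.99, -0.141, -0.0], [0.0, -0.0, -1.0]]
wrist_force: [-1.9, -0.5, 7.0]
gripper_width: 0.177
gripper_force: 30.0
```

The collar met the bushing at the expected height, 7 N, so the right one is finished. Now I'll return the gauge.

Emit:
drive_tool(
  steps=[0,0,0,0,0,-0.006,0,0,0,0,0,0,-0.012,0,0,0,0,0,0,-0.014,0,0,0,0,0,0,-0.016,0,0,0,0,0,0,-0.014,0,0,0,0,0,0,-0.008,0,0,0,0,0,0,0,0],
)

```text
time_s: 11.7
tcp_pos: [0.5174, -0.0498, 0.1506]
ee_rot: [[0.141, -0.99, 0.004], [-0.99, -0.141, 0.001], [0.0, -0.004, -1.0]]
wrist_force: [-0.1, 0.5, -1.5]
gripper_width: 0.175
gripper_force: 30.0
```

Emit:
drive_tool(
  steps=[0,0,0,-0.0375,-0.0039,0,0,0,0,0,-0.0375,-0.0039,0,0,0,0,0,-0.0375,-0.0039,0,0,0,0,0,-0.0375,-0.0039,0,0,0,0,0,-0.0375,-0.0039,0,0,0,0,0,-0.0375,-0.0039,0,0,0,0,0,-0.0375,-0.0039,0,0,0,0,0,-0.0375,-0.0038,0,0,0,0,0,0,0,0,0,0,0,0,0,0,0,0],
)

```text
time_s: 12.53
tcp_pos: [0.5041, 0.2531, 0.1473]
ee_rot: [[0.143, -0.99, -0.002], [-0.99, -0.143, -0.001], [0.001, 0.002, -1.0]]
wrist_force: [-0.7, -0.3, -1.4]
gripper_width: 0.178
gripper_force: 30.0
```

Emit:
drive_tool(
  steps=[0,0,0,0,0,0,0,0,0,0,0,0,0,0],
)

```text
time_s: 12.7
tcp_pos: [0.5044, 0.2502, 0.148]
ee_rot: [[0.139, -0.99, -0.002], [-0.99, -0.139, -0.001], [0.001, 0.002, -1.0]]
wrist_force: [1.3, -1.4, -0.4]
gripper_width: 0.177
gripper_force: 30.0
```

Emit:
drive_tool(
  steps=[0,0,0,0,0,0.01,0,0,0,0,0,0,0.012,0,0,0,0,0,0,0.006,0,0,0,0,0,0,0,0,0,0,0,0,0,0,0],
)

```text
time_s: 13.12
tcp_pos: [0.5049, 0.2506, 0.1203]
ee_rot: [[0.14, -0.99, -0.001], [-0.99, -0.14, -0.001], [0.001, 0.001, -1.0]]
wrist_force: [0.9, -0.0, -1.2]
gripper_width: 0.173
gripper_force: 30.0
```

Emit:
drive_tool(
  steps=[0,0,0,0,0,0.003,0,0,0,0,0,0,0.003,0,0,0,0,0,0,0.003,0,0,0,0,0,0,0.003,0,0,0,0,0,0,0,0],
)

```text
time_s: 13.53
tcp_pos: [0.5045, 0.2512, 0.1081]
ee_rot: [[0.14, -0.99, -0.001], [-0.99, -0.14, -0.001], [0.001, 0.001, -1.0]]
wrist_force: [-0.4, -0.6, -1.7]
gripper_width: 0.171
gripper_force: 30.0
```

Emit:
drive_tool(
  steps=[0,0,0,0,0,0.006,0,0,0,0,0,0,0.008,0,0,0,0,0,0,0.007,0,0,0,0,0,0,0.005,0,0,0,0,0,0,0.003,0,0,0,0,0,0,0.001,0,0,0,0,0,0,0,0,0,0,0,0,0,0,0],
)

```text
time_s: 14.2
tcp_pos: [0.5051, 0.2515, 0.0789]
ee_rot: [[0.141, -0.99, 0.0], [-0.99, -0.141, 0.0], [-0.0, -0.0, -1.0]]
wrist_force: [-0.5, -0.5, -0.9]
gripper_width: 0.173
gripper_force: 30.0
```

Emit:
drive_tool(
  steps=[0,0,0,0,0,0.0015,0,0,0,0,0,0,0.001,0,0,0,0,0,0,0,0,0,0,0,0,0,0,0],
)

```text
time_s: 14.53
tcp_pos: [0.5049, 0.2514, 0.0763]
ee_rot: [[0.14, -0.99, 0.0], [-0.99, -0.14, 0.0], [-0.0, -0.0, -1.0]]
wrist_force: [-0.2, 1.0, -1.8]
gripper_width: 0.174
gripper_force: 30.0
```

Emit:
drive_tool(
  steps=[0,0,0,0,0,0.001,0,0,0,0,0,0,0,0],
)

```text
time_s: 14.7
tcp_pos: [0.5051, 0.2515, 0.0758]
ee_rot: [[0.141, -0.99, 0.001], [-0.99, -0.141, 0.0], [-0.0, -0.001, -1.0]]
wrist_force: [-1.4, -0.1, 2.5]
gripper_width: 0.171
gripper_force: 30.0
```

Emit:
drive_tool(
  steps=[0,0,0,0,0,0,0.6,0,0,0,0,0,0,0.6,0,0,0,0,0,0,0.6,0,0,0,0,0,0,0.6,0,0,0,0,0,-0.005,0.6,0,0,0,0,0,-0.01,0.6,0,0,0,0,0,-0.02,0.6,0,0,0,0,0,-0.03,0.6,0,0,0,0,0,-0.02,0.6,0,0,0,0,0,0,0.6],
)

```text
time_s: 15.53
tcp_pos: [0.5076, 0.2532, 0.1664]
ee_rot: [[0.142, -0.99, 0.009], [-0.99, -0.142, 0.006], [-0.005, -0.01, -1.0]]
wrist_force: [0.0, 0.3, 0.7]
gripper_width: 0.596
gripper_force: 0.0
```

Emit:
drive_tool(
  steps=[0,0,0,0.0375,0.0039,0,0.6,0,0,0,0.0375,0.0039,0,0.6,0,0,0,0.0375,0.0039,0,0.6,0,0,0,0.0375,0.0039,0,0.6,0,0,0,0.0375,0.0039,0,0.6,0,0,0,0.0375,0.004,0,0.6,0,0,0,0.0375,0.004,0,0.6,0,0,0,0.0375,0.0039,0,0.6,0,0,0,0,0,0,0.6,0,0,0,0,0,0,0.6],
)

```text
time_s: 16.37
tcp_pos: [0.5157, -0.0519, 0.1606]
ee_rot: [[0.137, -0.991, 0.0], [-0.991, -0.137, 0.0], [-0.0, -0.0, -1.0]]
wrist_force: [-0.3, 0.0, 0.3]
gripper_width: 0.598
gripper_force: 0.0
```

```bash
python3 -c "
from h import *
p,im=snap('top','t2')
p,im=snap('wrist','w8');s=r.sense();print(bb(im),s['time_s'],s['tcp_pos'],s['gripper_width'])
plan((.5162,-.0498,.044),-82,6,.6)
im=cv2.imread('pics/t2.png');cv2.imwrite('pics/t2c.png',cv2.resize(im[180:260,200:360],None,fx=5,fy=5,interpolation=cv2.INTER_CUBIC))"
```

```text
[[79, 44, 103, 97, 4401], [296, 171, 43, 50, 1616], [297, 241, 41, 32, 1098], [186, 258, 23, 61, 750], [426, 258, 22, 61, 749], [208, 327, 375, 24, 6261]] 16.4667 [ 0.51597671 -0.04990704  0.16052437] 0.6039679046022179
from [ 0.516  -0.0499  0.1605] turn/row [-0.0001  0.      0.0002] mm/row 19.4
[-0.0001, 0.0, 0.0002, -0.0, -0.0, 0.0194] 0.6
[-0.0001, 0.0, 0.0002, -0.0, -0.0, 0.0194] 0.6
[-0.0001, 0.0, 0.0002, -0.0, -0.0, 0.0194] 0.6
[-0.0001, 0.0, 0.0002, -0.0, -0.0, 0.0194] 0.6
[-0.0001, 0.0, 0.0002, -0.0, -0.0, 0.0194] 0.6
[-0.0001, 0.0, 0.0002, -0.0, -0.0, 0.0194] 0.6
```

Emit:
drive_tool(
  steps=[0,0,0,0,0,0.02,0.6,0,0,0,0,0,0.03,0.6,0,0,0,0,0,0.03,0.6,0,0,0,0,0,0.02,0.6,0,0,0,0,0,0.012,0.6,0,0,0,0,0,0.0045,0.6,0,0,0,0,0,0,0.6,0,0,0,0,0,0,0.6,0,0,0,0,0,0,0.6],
)

```text
time_s: 17.22
tcp_pos: [0.5169, -0.0494, 0.0449]
ee_rot: [[0.142, -0.99, 0.002], [-0.99, -0.142, 0.0], [0.0, -0.002, -1.0]]
wrist_force: [0.1, 0.2, 0.1]
gripper_width: 0.599
gripper_force: 0.0
```

Emit:
drive_tool(
  steps=[0,0,0,0,0,0,0,0,0,0,0,0,0,0,0,0,0,0,0,0,0,0,0,0,0,0,0,0,0,0,0,0,0,0,0,0,0,0,0,0,0,0,0,0,0,0,0,0,0],
)

```text
time_s: 17.8
tcp_pos: [0.516, -0.0501, 0.0441]
ee_rot: [[0.141, -0.99, 0.0], [-0.99, -0.141, -0.0], [0.0, -0.0, -1.0]]
wrist_force: [-0.7, 0.2, 4.5]
gripper_width: 0.34
gripper_force: 30.0
```

Emit:
drive_tool(
  steps=[0,0,0,0,0,-0.006,0,0,0,0,0,0,-0.015,0,0,0,0,0,0,-0.03,0,0,0,0,0,0,-0.035,0,0,0,0,0,0,-0.03,0,0,0,0,0,0,-0.014,0,0,0,0,0,0,0,0],
)

```text
time_s: 18.38
tcp_pos: [0.5181, -0.0498, 0.1778]
ee_rot: [[0.141, -0.99, 0.008], [-0.99, -0.141, 0.001], [0.0, -0.009, -1.0]]
wrist_force: [-0.1, -0.4, -1.5]
gripper_width: 0.339
gripper_force: 30.0
```

Emit:
drive_tool(
  steps=[0,0,0,0.0302,0.0177,0,0,0,0,0,0.0302,0.0177,0,0,0,0,0,0.0302,0.0177,0,0,0,0,0,0.0302,0.0177,0,0,0,0,0,0.0302,0.0176,0,0,0,0,0,0.0303,0.0176,0,0,0,0,0,0,0,0,0,0,0,0,0,0,0,0,0,0,0,0,0,0,0,0],
)

```text
validation failed for argument at $.st...
```

```bash
python3 -c "
from h import *
p,im=snap('wrist','w9');s=r.sense();print(s['tcp_pos'],s['gripper_width'],s['wrist_force'])
for X in[(.4367,-.2444,.016),(.4367,-.2444,.05)]:
  u=proj(p,X);print(u,(u-[220,110]+.5)*4-.5)
cv2.imwrite('pics/w9c.png',cv2.resize(im[110:250,220:420],None,fx=4,fy=4,interpolation=cv2.INTER_CUBIC))"
```

```text
[ 0.51655066 -0.04981498  0.1752596 ] 0.34057504890413937 [-0.79698432  0.10677019 -2.14122807]
[457.92365882 -39.0727682 ] [ 953.19463527 -594.79107281]
[476.90863042 -57.93846777] [1029.13452168 -670.25387109]
```

View pics/w9c.png

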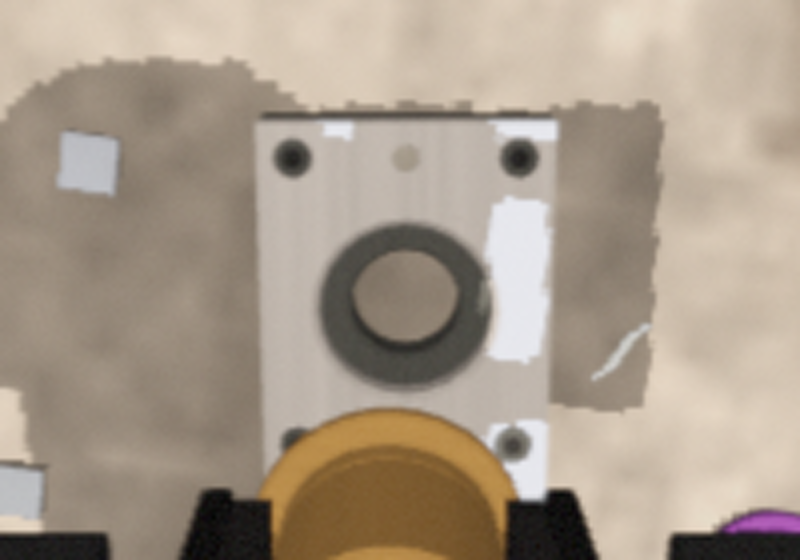

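The right nest is empty at (405,303) and the bushing is held. That move was refused for a wrong count, so I'll send it again.

Emit:
drive_tool(
  steps=[0,0,0,0.0302,0.0177,0,0,0,0,0,0.0302,0.0177,0,0,0,0,0,0.0302,0.0177,0,0,0,0,0,0.0302,0.0177,0,0,0,0,0,0.0302,0.0176,0,0,0,0,0,0.0303,0.0176,0,0,0,0,0,0,0,0,0,0,0,0,0,0,0,0],
)

```text
time_s: 19.1
tcp_pos: [0.4344, -0.2455, 0.1716]
ee_rot: [[0.136, -0.991, -0.004], [-0.991, -0.136, 0.001], [-0.002, 0.004, -1.0]]
wrist_force: [0.4, 0.3, -1.3]
gripper_width: 0.339
gripper_force: 30.0
```

```bash
python3 -c "
from h import *
import pickle
q=pickle.load(open('pics/w9.pkl','rb'));print('nest',at(q,(220+405.5/4-.5,110+303.5/4-.5),.02))
p,im=snap('wrist','w10');s=r.sense();print(s['tcp_pos'],s['gripper_width'],s['wrist_force'])
for X in[(.4367,-.2444,.016),(.4367,-.2444,.05)]:print(proj(p,X))
h=cv2.cvtColor(im,cv2.COLOR_BGR2HSV);m=cv2.inRange(h,(0,120,60),(6,255,255))|cv2.inRange(h,(174,120,60),(180,255,255))
cs,hi=cv2.findContours(m,cv2.RETR_CCOMP,cv2.CHAIN_APPROX_NONE)
for c,t in zip(cs,hi[0]):
  if len(c)>25: print(t[3],cv2.boundingRect(c),[np.round(v,1) for v in cv2.fitEllipse(c)] )
"
```

```text
nest [ 0.51648267 -0.05141669  0.02      ]
[ 0.43512353 -0.24465361  0.17193924] 0.34118286234050055 [-0.83169149 -0.31916804 -1.76308884]
[313.93896334 187.88573205]
[313.73205277 198.59740079]
-1 (206, 120, 134, 92) [array([276.9, 167. ]), array([ 47.4, 172.1]), np.float64(116.7)]
0 (290, 165, 47, 46) [array([313.2, 187.3]), array([44.3, 45.7]), np.float64(90.1)]
0 (249, 163, 35, 20) [array([265.9, 172.5]), array([ 5.5, 49.6]), np.float64(116.6)]
0 (256, 148, 35, 21) [array([273. , 157.5]), array([ 5.4, 50.1]), np.float64(116.8)]
0 (212, 129, 32, 31) [array([227.1, 144. ]), array([29.7, 31.2]), np.float64(135.4)]
-1 (17, 0, 21, 44) [array([27.5, 26.7]), array([16.8, 47.8]), np.float64(178.1)]
```

Emit:
drive_tool(
  steps=[0,0,0,0,0,0.02,0,0,0,0,0,0,0.03,0,0,0,0,0,0,0.02,0,0,0,0,0,0,0.01,0,0,0,0,0,0,0,0,0,0,0,0,0,0,0,0,0,0,0,0,0,0],
)

```text
time_s: 19.73
tcp_pos: [0.4374, -0.244, 0.0942]
ee_rot: [[0.142, -0.99, 0.001], [-0.99, -0.142, -0.0], [0.001, -0.001, -1.0]]
wrist_force: [-1.2, -0.0, -1.2]
gripper_width: 0.339
gripper_force: 30.0
```

```bash
python3 -c "
from h import *
s=r.sense();d=np.array([.4370,-.2436,0])-s['tcp_pos'];print(s['tcp_pos'],s['ee_rot'].T@d)"
```

```text
[ 0.43739821 -0.24395285  0.09424069] [-0.00045797  0.00042878  0.09424011]
```

Emit:
drive_tool(
  steps=[0,0,0,-0.0004,0.0003,0.005,0,0,0,0,0,0,0.004,0,0,0,0,0,0,0.003,0,0,0,0,0,0,0.002,0,0,0,0,0,0,0.002,0,0,0,0,0,0,0,0,0,0,0,0,0,0,0],
)

```text
time_s: 20.32
tcp_pos: [0.4361, -0.2441, 0.0777]
ee_rot: [[0.14, -0.99, -0.0], [-0.99, -0.14, -0.0], [-0.0, 0.0, -1.0]]
wrist_force: [-0.5, -0.2, -0.4]
gripper_width: 0.344
gripper_force: 30.0
```

Emit:
drive_tool(
  steps=[0,0,0,0,0,0.002,0,0,0,0,0,0,0.002,0,0,0,0,0,0,0,0],
)

```text
time_s: 20.57
tcp_pos: [0.436, -0.2441, 0.0734]
ee_rot: [[0.14, -0.99, -0.0], [-0.99, -0.14, 0.0], [-0.0, 0.0, -1.0]]
wrist_force: [-0.6, -0.5, -1.3]
gripper_width: 0.342
gripper_force: 30.0
```

On the axle with no side force. Continuing down to the shoulder.

Emit:
drive_tool(
  steps=[0,0,0,0,0,0.003,0,0,0,0,0,0,0.004,0,0,0,0,0,0,0.004,0,0,0,0,0,0,0.002,0,0,0,0,0,0,0,0],
)

```text
time_s: 20.98
tcp_pos: [0.4359, -0.2441, 0.0601]
ee_rot: [[0.141, -0.99, -0.001], [-0.99, -0.141, 0.0], [-0.0, 0.001, -1.0]]
wrist_force: [0.6, -0.3, -0.5]
gripper_width: 0.345
gripper_force: 30.0
```

Emit:
drive_tool(
  steps=[0,0,0,0,0,0.003,0,0,0,0,0,0,0.003,0,0,0,0,0,0,0.002,0,0,0,0,0,0,0,0,0,0,0,0,0,0,0],
)

```text
time_s: 21.4
tcp_pos: [0.4361, -0.2441, 0.0526]
ee_rot: [[0.141, -0.99, -0.0], [-0.99, -0.141, 0.0], [-0.0, 0.0, -1.0]]
wrist_force: [0.1, -0.6, -0.7]
gripper_width: 0.341
gripper_force: 30.0
```

Emit:
drive_tool(
  steps=[0,0,0,0,0,0.0015,0,0,0,0,0,0,0.001,0,0,0,0,0,0,0,0],
)

```text
time_s: 21.65
tcp_pos: [0.436, -0.244, 0.0501]
ee_rot: [[0.14, -0.99, -0.0], [-0.99, -0.14, 0.0], [-0.0, 0.0, -1.0]]
wrist_force: [0.2, 0.3, -1.3]
gripper_width: 0.338
gripper_force: 30.0
```

Emit:
drive_tool(
  steps=[0,0,0,0,0,0.0008,0,0,0,0,0,0,0,0],
)

```text
time_s: 21.82
tcp_pos: [0.436, -0.2441, 0.0494]
ee_rot: [[0.141, -0.99, -0.0], [-0.99, -0.141, 0.0], [-0.0, 0.0, -1.0]]
wrist_force: [-1.4, -0.2, -1.8]
gripper_width: 0.343
gripper_force: 30.0
```

Emit:
drive_tool(
  steps=[0,0,0,0,0,0.0008,0,0,0,0,0,0,0,0],
)

```text
time_s: 21.98
tcp_pos: [0.4361, -0.2441, 0.0486]
ee_rot: [[0.14, -0.99, -0.0], [-0.99, -0.14, 0.0], [-0.0, 0.0, -1.0]]
wrist_force: [-0.5, 0.2, -0.8]
gripper_width: 0.341
gripper_force: 30.0
```

Emit:
drive_tool(
  steps=[0,0,0,0,0,0.0008,0,0,0,0,0,0,0,0],
)

```text
time_s: 22.15
tcp_pos: [0.4362, -0.2441, 0.0481]
ee_rot: [[0.141, -0.99, 0.0], [-0.99, -0.141, -0.0], [0.0, -0.0, -1.0]]
wrist_force: [0.5, 0.2, 1.2]
gripper_width: 0.337
gripper_force: 30.0
```

Touching the shoulder at the expected height of 0.048. I'll release and lift away.

Emit:
drive_tool(
  steps=[0,0,0,0,0,0.0004,0,0,0,0,0,0,0,0.7,0,0,0,0,0,0,0.7,0,0,0,0,0,0,0.7,0,0,0,0,0,0,0.7,0,0,0,0,0,0,0.7,0,0,0,0,0,-0.006,0.7,0,0,0,0,0,-0.015,0.7,0,0,0,0,0,-0.03,0.7,0,0,0,0,0,-0.03,0.7],
)

```text
time_s: 22.98
tcp_pos: [0.4353, -0.2439, 0.1289]
ee_rot: [[0.141, -0.99, -0.003], [-0.99, -0.141, 0.001], [-0.001, 0.003, -1.0]]
wrist_force: [1.4, 0.1, -0.8]
gripper_width: 0.696
gripper_force: 0.0
```

Emit:
drive_tool(
  steps=[0,0,0,0,0,-0.035,0.7,0,0,0,0,0,-0.03,0.7,0,0,0,0,0,-0.02,0.7,0,0,0,0,0,0,0.7,0,0,0,0,0,0,0.7],
)

```text
time_s: 23.4
tcp_pos: [0.4365, -0.2441, 0.215]
ee_rot: [[0.14, -0.99, 0.004], [-0.99, -0.14, -0.0], [0.001, -0.004, -1.0]]
wrist_force: [-0.5, 0.7, -0.5]
gripper_width: 0.704
gripper_force: 0.0
```

```bash
python3 -c "
from h import *
s=r.sense();print(s['time_s'],s['tcp_pos'],s['wrist_force'],s['gripper_width'])
p,a=snap('wrist','w11');p,b=snap('scene','s2')
A=cv2.resize(a[110:230,230:390],(800,600))[:, :]
c=cv2.resize(a[120:220,200:350],(390,260),interpolation=cv2.INTER_CUBIC)
d=cv2.resize(b[130:290,230:430],(790,632),interpolation=cv2.INTER_CUBIC)[:590]
d[:180,600:]=0
d=cv2.resize(d,(600,448)); o=np.zeros((448,800,3),np.uint8); 
o[:,:500]=cv2.resize(b[130:290,230:430],(560,448),interpolation=cv2.INTER_CUBIC)[:,:500]
o[:225,500:]=cv2.resize(a[120:220,200:333],(300,225),interpolation=cv2.INTER_CUBIC)
o[225:445,500:]=cv2.resize(b[140:180,365:420],(300,220),interpolation=cv2.INTER_CUBIC)
cv2.imwrite('pics/end.png',o)"
```

```text
23.4 [ 0.43653059 -0.2441009   0.21501757] [-0.45473194  0.68136492 -0.50702974] 0.7043128282138035
```

View pics/end.png

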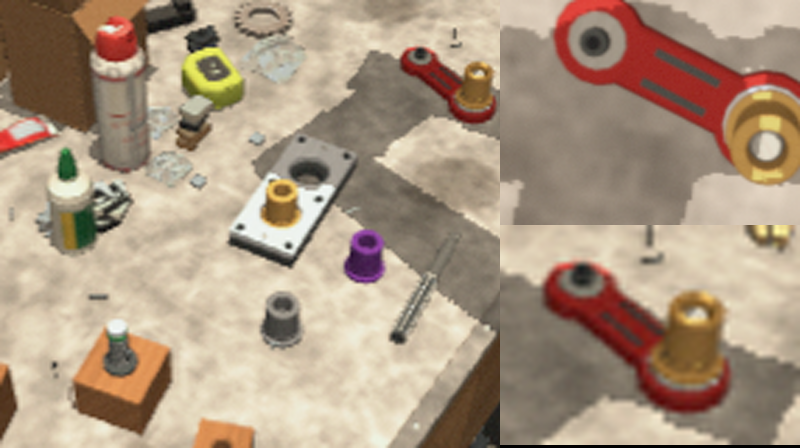

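The gauge stands in its block at (118,350), the tight bushing is in the left nest at (282,203), and the finished one sits on the shoulder with its flange down. The bottle and tape haven't moved, so I'm handing it in.

```bash
python3 -c "
from station import r
print(r.finish_job())"
```

```text
the job is handed in; nothing more can be done
None
```

The job is handed in: the left bushing stopped the gauge on its step and stays in its nest, the right one passed to the collar and now sits flange down on the axle shoulder, the gauge is back in its stand, and the oil bottle and tape measure were not touched (finished at about 23 s of the 70 s; highest contact force I read was about 9 N; no verdict was returned).

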